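# Seat a clock movement in its spring-clip bracket

## Task

Pick up the clock movement, the black box on its steel plate, and slide the plate's two ears down into the two slots of the bracket on the back of the wall clock that lies face down, past the spring clips, until the plate sits flat and fully home at both ends. Press it in gently, without ramming the bracket, let go of it, and leave the things round about where they are.

Things in the scene. Friction and masses are not known exactly. Their poses are not given: they have to be found in the camera images.
- movement_mid (a point): centre, half-way up, of the loose clock movement: a black box 40 mm (own x) x 52 mm (own y) x 26 mm tall on a 4 mm steel plate; 30 mm tall in all, so the box's sides run from 11 mm below this point to 15 mm above it, and the plate's underside is 15 mm below it. About 0.1 to 0.2 kg. Starts on the counter, box up, z up
- movement: the same clock movement, origin in the middle of its plate's underside. The plate is 34 mm (own x) x 64 mm (own y) x 4 mm; from the middle of each y end sticks out an ear 14 mm wide (x), 15 mm long, as thick as the plate; tip to tip 94 mm
- ear_1 (a point): on the plate's underside, below the ear at the movement's own +y, 41 mm from the plate's middle; axes as the movement's. Its slot is 17 mm wide (clock's x) for the 14 mm ear, with 2 mm of play beyond the ear's tip; the movement may go in either way round
- ear_2 (a point): the same for the ear at own -y. A V-shaped spring leaf lines each side wall of a slot: the gap narrows from 17 mm at the top to 10.8 mm at 6.4 mm above the seat, then widens, so the leaves snap over the ear once it is down. Pushing past all the leaves takes some 5 to 15 N in all
- clock: the wall clock, a white disc 244 mm across lying face down, held fast; origin in the middle of its underside on the counter. Its back is 20 mm above the counter, with a low wooden rim to 28 mm and, in the middle, the bracket: two aluminium posts, one at own +y, one at own -y, slotted open towards each other and at the top. Bracket and clips must not be loaded with more than 40 N
- jar: glass jar with a steel lid, 48 mm across, 55 mm tall, a bystander; origin under its centre
- loupe: black eye loupe, 34 mm across, 26 mm tall, a bystander; origin under its centre
- bracket_mid (a point): middle of the clock at seat height, 34 mm over the counter, clock's axes, z up. The bracket is clamped square to these axes but up to 12 mm off this point along own x, either way, differently each time and not measured: see or feel for it. The ears come to rest on its seats here in z, 41 mm along own +y and -y. Posts: 32 to 53 mm out along y, 44 mm wide (x), tops 18 mm above the seats
Things that resemble listed ones, but are neither listed nor needed, are in the scene too. What is shaped like the movement but orange is not meant. Of the things that look like the clock, take the one that is farthest from the robot's base at the start.

How it is judged:
By the outcome, as a careful person would: the job done as asked, in the order asked, and still so for the second after the job is handed in, with the robot touching nothing.
It also fails if it takes over 64 s, if anything falls off the work surface, if the arm or the gripper's body presses on something with over 40 N, if the wrist force passes 120 N, or if a joint passes its speed limit or range.

## Robot

A 6-joint arm with a two-finger parallel gripper is mounted at the origin on the work surface. World frame = base frame: x ahead of the robot, y to its left, z up, the work surface at z = 0. Lengths are in m, angles in rad, forces in N, time in s.
With the tool pointing down it reaches from about 0.35 to 0.775 m from the base axis. Payload 7.3 kg.
Tool frame: the origin (TCP) lies at the very end of the fingers, on their centre line; the grasp point (between the pads) lies 19 mm behind it (robot.pinch_z is the distance from the TCP to the grasp point, in m); z points along the fingers, y is the line along which they close (so a half turn about z gives the same grasp; the last joint's range is limited). The gripper opens to 92 mm and grips with 3 to 60 N. Pads are 19 mm wide; open, the fingers measure 130 mm over their backs; the gripper's body (75 mm by 190 mm) begins 47 mm behind the grasp point.
Start: joints at [-1.384, 0.342, 1.524, -0, 1.275, -0.146], TCP at [0.172, -0.496, 0.227] pointing down, gripper open.
Joint ranges: [-2.53, 2.53], [-0.77, 2.02], [0.04, 2.7], [-1, 4.14], [0.28, 2.66], [-3.11, 3.11]. Speed limits (rad/s): [2.57, 2.57, 3.14, 3.14, 3.14, 3.14].

## Interface

Orientations are given as [roll, pitch, yaw] about the fixed x, y, z axes, in that order (R = Rz(yaw) Ry(pitch) Rx(roll)).
In Python, from cell import robot gives the robot as it stands.
- The arm moves only by the tool move_arm, never from a script. Its argument "motion" is a list of rows, each a list of 6 numbers: the shift along the tool's x, y, z in units of 0.1 m (1.0 is 0.1 m), then the turn, a rotation vector about the tool's x, y, z in units of pi rad (1.0 is pi rad). In form: [[dx, dy, dz, rx, ry, rz], ...]. A call has 1 to 12 rows; each row is the pose to reach, as a shift and turn from the pose commanded when the call began, along the tool's axes at that moment, turning the shorter way round; what a row does not reach only later rows make up. A row lasts 1/8 s, in which the tool goes at most 62.5 mm and 10.7 degrees, less where a joint would pass 70% of its speed; a pose out of reach is approached as far as the arm can. A call with a number of a shift or a turn outside -1 to 1 is refused whole. A call with a gripper value outside its range is refused whole. "fingers" is the opening, from -1 (shut) to 1 (fully open), set as the call begins (left out, the last holds). The fingers move at their own pace and stop on an object; "newtons" is the grip in N (left out, the last holds). Time passes only in rows, so rows that repeat a pose let the fingers close. It gives the time, the measured TCP pose, the force, the opening and the grip force at its end, in the units of the state.
- robot.observe(): the state, without advancing time (a new reading comes with each control period).
- robot.read_camera(name): name is "side" or "top"; returns a dict with "image" (400x640x3 uint8, red, green, blue), "range_z" (400x640 float32, m along the optical axis (not along the pixel's ray), 0 where there is no reading), "vfov" (degrees; the focal length in pixels is half the picture's height over the tangent of half this angle, whatever the lens; pixels are square), "cx", "cy" (the principal point, pixels), "extrinsics" (4x4, takes a point from camera to world coordinates). Camera axes: x right, y up, looking along -z (the intrinsics and any distortion apply to the point x, -y, -z); pixel columns grow to the right and rows downward; lengths in m; the calibration is good to about 2 mm. A picture is of the moment at which its call begins.
- robot.hand_in(): hands the job in; it is judged then, once.
The state is a dict: "time": time; "qpos": joint angles; "qvel": joint speeds; "joint_efforts": joint torques, N m; "tool_pos": TCP position; "tool_rot": TCP orientation; "contact_force": force on the tool from outside, world axes, zero at the start; "torque": the same for the moment, N m; "opening": finger opening in m; "grip_force": force on a finger pad.
Only numpy, scipy, OpenCV 4.12 (cv2) and the standard library are available. Lean on these libraries where they do the work, as an engineer would, in place of code of your own. Each camera call takes 0.05 s, during which the arm holds its last target. There are 200 camera calls.

## Working session

There is one attempt and no reset: what is moved stays moved. The work goes in short steps, Python scripts to look and compute and a tool call to move; the robot and the scene stay as the last step left them, time stands still between calls to the robot, and variables do not carry over. Pictures are saved under pics/ and viewed, at most 10 in all, crops included, and the job is handed in when it is done.

Besides the shell and the picture viewer there is one more tool, called after "Emit:" in YAML: its name, and indented under it one key for each argument. move_arm: Moves the arm, as the interface text tells. Shifts and turns lie within -1 to 1; 1 stands for 0.1 m of shift or pi rad of turn. Its arguments: {"type":"object","properties":{"motion":{"type":"array"},"fingers":{"type":"number"},"newtons":{"type":"number"}},"required":["motion"]}

```bash
mkdir -p pics
cat > h.py <<'E'
import numpy as np, cv2
from cell import robot
def shot(n,tag):
    c=robot.read_camera(n); cv2.imwrite(f'pics/{tag}.png',c['image'][:,:,::-1]); np.savez(f'pics/{tag}.npz',**{k:np.array(v) for k,v in c.items()}); return c
def world(c,u,v):
    f=200/np.tan(np.radians(float(c['vfov']))/2); d=float(c['range_z'][int(round(v)),int(round(u))])
    p=np.array([(u-c['cx'])/f*d,-(v-c['cy'])/f*d,-d,1]); return (c['extrinsics']@p)[:3]
def cloud(c):
    f=200/np.tan(np.radians(float(c['vfov']))/2); d=c['range_z']; v,u=np.mgrid[:400,:640]
    p=np.stack([(u-c['cx'])/f*d,-(v-c['cy'])/f*d,-d,np.ones_like(d)],-1); return (p@c['extrinsics'].T)[...,:3]
E
python3 - <<'E'
from h import *
a=shot('top','t0');b=shot('side','s0')
for c in(a,b):print({k:c[k] for k in c if k not in('image','range_z')})
print(robot.observe())
cv2.imwrite('pics/both.png',cv2.resize(np.vstack([a['image'],b['image']])[:,:,::-1],(480,600),interpolation=cv2.INTER_AREA))
E
```

```text
{'vfov': 50.067381637168985, 'cx': 316.0306157451095, 'cy': 199.57135121876655, 'extrinsics': array([[-0.00840607,  0.98884219, -0.1487295 ,  0.34796456],
       [-0.9996956 , -0.00486017,  0.02418869,  0.01471491],
       [ 0.02319594,  0.14888756,  0.98858204,  1.06799295],
       [ 0.        ,  0.        ,  0.        ,  1.        ]])}
{'vfov': 42.70093584208851, 'cx': 319.50026157071204, 'cy': 195.32346090083834, 'extrinsics': array([[-0.92726684,  0.24681829, -0.2815261 ,  0.23347243],
       [-0.37393147, -0.64817168,  0.66336168,  0.66246897],
       [-0.01874745,  0.72038476,  0.69332124,  0.76934614],
       [ 0.        ,  0.        ,  0.        ,  1.        ]])}
{'time': 0.1, 'qpos': array([-1.38402669e+00,  3.42651769e-01,  1.52490684e+00,  1.37379526e-05,
        1.27541261e+00, -1.46011221e-01]), 'qvel': array([ 0.00048673,  0.00056793, -0.00240417,  0.00042925, -0.00101507,
        0.00024502]), 'joint_efforts': array([ 1.58597657e-03, -4.32004666e+01, -2.44694102e+01,  7.19038839e-02,
        5.26355475e-02, -3.66833603e-05]), 'tool_pos': array([ 0.17145501, -0.495833  ,  0.22612024]), 'tool_rot': array([-3.14023067e+00, -2.13569053e-04,  3.32776700e-01]), 'contact_force': array([-0.9337491 ,  0.32809607, -1.51599618]), 'torque': array([-0.02101573, -0.06668988, -0.00968188]), 'grip_force': 0.0, 'opening': 0.09179495238804311}
```

View pics/t0.png

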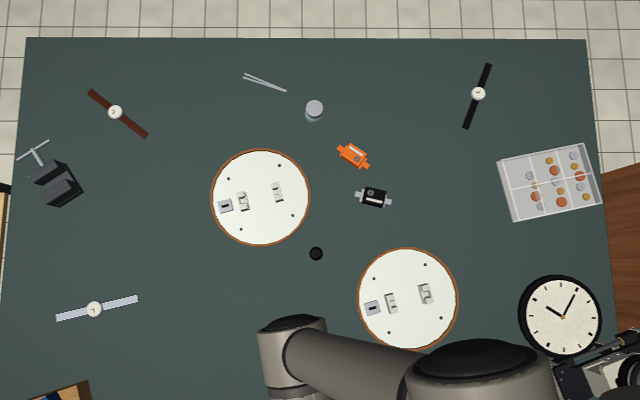

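View pics/s0.png

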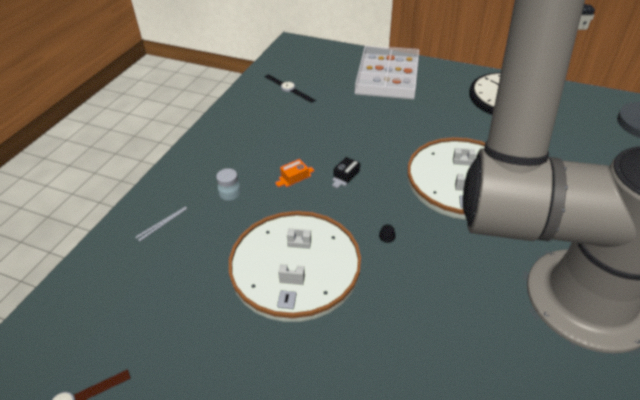

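Top view: black movement at (374,197), with the orange look-alike at (353,156) and the black loupe at (316,253). The far clock is at (260,197) and the near one at (408,298). I choose the black movement and the far clock, and check both close up.

Run:
```python
from h import *
a=np.load('pics/t0.npz');b=np.load('pics/s0.npz')
I=a['image'][:,:,::-1];S=b['image'][:,:,::-1]
cv2.imwrite('pics/crop.png',np.vstack([np.hstack([cv2.resize(I[145:250,205:315],(400,382),interpolation=3),cv2.resize(I[170:225,345:403],(400,382),interpolation=3)]),np.hstack([cv2.resize(S[225:315,250:340],(200,200)),cv2.resize(S[150:195,320:370],(222,200)),np.zeros((200,378,3),np.uint8)])]))
for c,n in((a,'top'),(b,'side')):
    P=cloud(c).reshape(-1,3); 
    im=c['image'].reshape(-1,3).astype(int)
    # plane counter
    m=(abs(P[:,0]-.45)<.2)&(abs(P[:,1])<.3)&(abs(P[:,2])<.012);print(n,'counter z',np.median(P[m,2]))
    # rim / disc centre by white disc fit
    C=world(a,260,197)[:2]
    r=np.hypot(*(P[:,:2]-C).T)
    m=(r<.14)&(P[:,2]>.012)&(P[:,2]<.034)
    ce,rad=cv2.minEnclosingCircle((P[m,:2]*1000).astype(np.float32));print('disc',ce,rad,'back z',np.median(P[m,2]))
    m=(r<.1)&(P[:,2]>.042)&(P[:,2]<.065)
    Q=P[m]; print(len(Q),np.percentile(Q[:,2],[10,50,90]))
    k,l,cc=cv2.kmeans((Q[:,:2]*1000).astype(np.float32),2,None,(3,50,.1),5,0)[0:3]
    print(cc); 
    for i in(0,1):print(cv2.minAreaRect((Q[l[:,0]==i,:2]*1000).astype(np.float32)))
    M=world(a,374,197)[:2]; r=np.hypot(*(P[:,:2]-M).T)
    for lo,hi in((.02,.045),(-.001,.045)):
        m=(r<.055)&(P[:,2]>lo)&(P[:,2]<hi)
        if lo<0: m=(r<.055)&(P[:,2]>.0025)
        print('mov',lo,cv2.minAreaRect((P[m,:2]*1000).astype(np.float32)),np.percentile(P[m,2],[50,90,98]),m.sum(), P[m].mean(0))
```

```text
top counter z 0.0007641829807898404
disc (514.1282348632812, 126.91033935546875) 123.3165283203125 back z 0.021131682984693922
246 [0.04741245 0.0522485  0.05483574]
[[500.7135  168.09352]
 [522.7038   82.77152]]
((501.0303649902344, 167.80169677734375), (45.011688232421875, 19.322500228881836), 14.499435424804688)
((522.9856567382812, 83.44120025634766), (44.4952278137207, 19.01833152770996), 14.386008262634277)
mov 0.02 ((512.272705078125, -155.26751708984375), (52.117183685302734, 40.71171569824219), 76.12944793701172) [0.03059562 0.03304776 0.03477634] 350 [ 0.51161508 -0.15460535  0.03052976]
mov -0.001 ((508.2663269042969, -153.02365112304688), (104.54579162597656, 105.22980499267578), 72.64088439941406) [0.02816066 0.03248014 0.03444106] 624 [ 0.50963387 -0.15209562  0.01930271]
side counter z -0.0008832811104313443
disc (514.835205078125, 124.37358093261719) 124.52718353271484 back z 0.01957521329713552
450 [0.04449921 0.05029499 0.0522921 ]
[[524.5425   83.34906]
 [501.99274 169.77809]]
((524.5775146484375, 82.6834716796875), (44.30127716064453, 22.067480087280273), 12.399676322937012)
((502.52386474609375, 166.926025390625), (44.151588439941406, 22.074596405029297), 14.014718055725098)
mov 0.02 ((513.2755737304688, -155.08853149414062), (54.92167282104492, 41.25908279418945), 76.89958190917969) [0.02880237 0.03102131 0.0324293 ] 347 [ 0.51216096 -0.15175924  0.02820997]
mov -0.001 ((505.19464111328125, -147.43455505371094), (85.49433135986328, 79.34005737304688), 45.586891174316406) [0.02668492 0.03054344 0.03206066] 540 [ 0.51198833 -0.14603983  0.02159267]
```

View pics/crop.png

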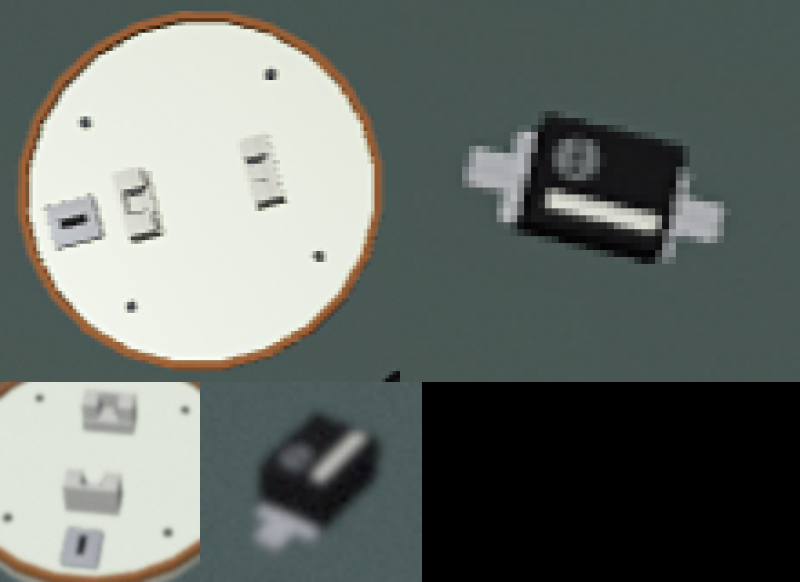

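The close crop confirms it: black box on a steel plate with two ears, and the far clock has the two slotted posts. The estimates:

| Thing | Position (mm) | y axis at |
|---|---|---|
| Movement | (512.8, -155.2) | about 76.5° |
| Bracket middle | (512.7, 125.2) | about 104.4° |

I start moving now.

Emit:
move_arm:
  motion:
    - [0.5,-0.24,0,0,0,-0.16]
    - [1,-0.48,0,0,0,-0.319]
    - [1,-0.48,0,0,0,-0.319]
    - [1,-0.48,0,0,0,-0.319]
    - [1,-0.48,0,0,0,-0.319]
    - [1,-0.48,0,0,0,-0.319]
    - [1,-0.48,0,0,0,-0.319]
  fingers: 0.35
  newtons: 20

```text
time: 0.98
tool_pos: [0.2503, -0.418, 0.2265]
tool_rot: [-3.141, -0.0, 1.334]
contact_force: [-0.1, -0.1, -0.0]
opening: 0.0621
grip_force: 0.0
```

Emit:
move_arm:
  motion:
    - [0.5,0.3,0,0,0,0]
    - [1,0.61,0,0,0,0]
    - [1,0.61,0,0,0,0]

```text
time: 1.35
tool_pos: [0.335, -0.3326, 0.2267]
tool_rot: [3.142, -0.001, 1.339]
contact_force: [0.2, -0.7, -0.4]
opening: 0.062
grip_force: 0.0
```

Emit:
move_arm:
  motion:
    - [0.5,0.3,0.2,0,0,0]
    - [1,0.61,0.4,0,0,0]
    - [1,0.61,0.4,0,0,0]

```text
time: 1.72
tool_pos: [0.4165, -0.2498, 0.1851]
tool_rot: [-3.139, -0.002, 1.338]
contact_force: [-0.4, 0.3, 0.2]
opening: 0.0618
grip_force: 0.0
```

Emit:
move_arm:
  motion:
    - [0.5,0.3,0.5,0,0,0]
    - [1,0.61,0.9,0,0,0]
    - [1,0.61,0.9,0,0,0]
    - [1,0.61,0.9,0,0,0]

```text
time: 2.22
tool_pos: [0.4981, -0.1698, 0.0962]
tool_rot: [-3.14, 0.0, 1.336]
contact_force: [-0.5, -0.2, 0.2]
opening: 0.0619
grip_force: 0.0
```

Emit:
move_arm:
  motion:
    - [0.18,0.11,0.2,0,0,0]
    - [0.18,0.11,0.4,0,0,0]
    - [0.18,0.11,0.6,0,0,0]
    - [0.18,0.11,0.75,0,0,0]
    - [0.18,0.11,0.9,0,0,0]
    - [0.18,0.11,0.9,0,0,0]
    - [0.18,0.11,0.9,0,0,0]

```text
time: 3.1
tool_pos: [0.5136, -0.1546, 0.0072]
tool_rot: [3.141, 0.0, 1.335]
contact_force: [0.1, -0.8, -0.2]
opening: 0.0621
grip_force: 0.0
```

Emit:
move_arm:
  motion:
    - [0,0,0,0,0,0]
    - [0,0,0,0,0,0]
    - [0,0,0,0,0,0]
    - [0,0,0,0,0,0]
    - [0,0,0,0,0,0]
    - [0,0,0,0,0,0]
  fingers: -1
  newtons: 25

```text
time: 3.85
tool_pos: [0.5136, -0.1543, 0.0071]
tool_rot: [3.141, 0.0, 1.335]
contact_force: [0.0, 0.4, 5.0]
opening: 0.0398
grip_force: 25.0
```

Emit:
move_arm:
  motion:
    - [0,0,-0.3,0,0,0]
    - [0,0,-0.6,0,0,0]
    - [0,0,-1,0,0,0]
    - [0.5,-0.12,-1,0,0,-0.08]
    - [0.96,-0.23,-1,0,0,-0.156]
    - [0.96,-0.23,-1,0,0,-0.156]
    - [0.96,-0.23,-1,0,0,-0.156]

```text
time: 4.72
tool_pos: [0.5129, -0.0551, 0.1062]
tool_rot: [-3.14, -0.0, 1.825]
contact_force: [-0.8, 0.7, -1.7]
opening: 0.0401
grip_force: 25.0
```

Run:
```python
from h import *
o=robot.observe();T=o['tool_pos'];y=o['tool_rot'][2];print(T,o['tool_rot'],o['opening'],o['contact_force'])
a=shot('top','t1');b=shot('side','s1')
S=b['image'][:,:,::-1]; 
f=200/np.tan(np.radians(float(b['vfov']))/2)
p=np.linalg.inv(b['extrinsics'])@np.r_[T,1];u=int(p[0]/-p[2]*f+b['cx']);v=int(-p[1]/-p[2]*f+b['cy']);print(u,v)
cv2.imwrite('pics/c1.png',cv2.resize(S[max(v-50,0):v+50,max(u-80,0):u+80],(800,500),interpolation=3))
I=a['image'][:,:,::-1]
f=200/np.tan(np.radians(float(a['vfov']))/2)
p=np.linalg.inv(a['extrinsics'])@np.r_[T,1];u=int(p[0]/-p[2]*f+a['cx']);v=int(-p[1]/-p[2]*f+a['cy']);print(u,v)
cv2.imwrite('pics/c2.png',cv2.resize(I[v-50:v+50,u-80:u+80],(800,500),interpolation=3))
for c in(a,b):
    P=cloud(c).reshape(-1,3)-T
    q=np.c_[P[:,0]*np.cos(y)+P[:,1]*np.sin(y),P[:,0]*np.sin(y)-P[:,1]*np.cos(y),P[:,2]]*1000
    m=(abs(q[:,0])<60)&(abs(q[:,0])>34)&(abs(q[:,1])<12)&(q[:,2]>-15)&(q[:,2]<6)
    q=q[m]
    for s in(1,-1):
        k=q[q[:,0]*s>0]
        if len(k): print(s,len(k),'tip',np.percentile(k[:,0]*s,[50,90,98]),'y',np.percentile(k[:,1],[3,50,97]),'z',np.percentile(k[:,2],[10,50,90]))
```

```text
[ 0.51291666 -0.05507299  0.10620321] [-3.14039572e+00 -3.54472011e-04  1.82501874e+00] 0.04010291476134826 [-0.8493556   0.65450063 -1.70335495]
330 166
336 190
1 24 tip [39.35141772 44.49909414 46.04226461] y [-4.80381859  0.59276475  5.05219978] z [-4.94015754 -2.98864982 -0.35829897]
1 38 tip [40.35777597 44.09121963 45.30016141] y [-7.42052656 -0.15145548  6.06197262] z [-6.46918826 -4.10279733 -2.81368093]
```

View pics/c1.png

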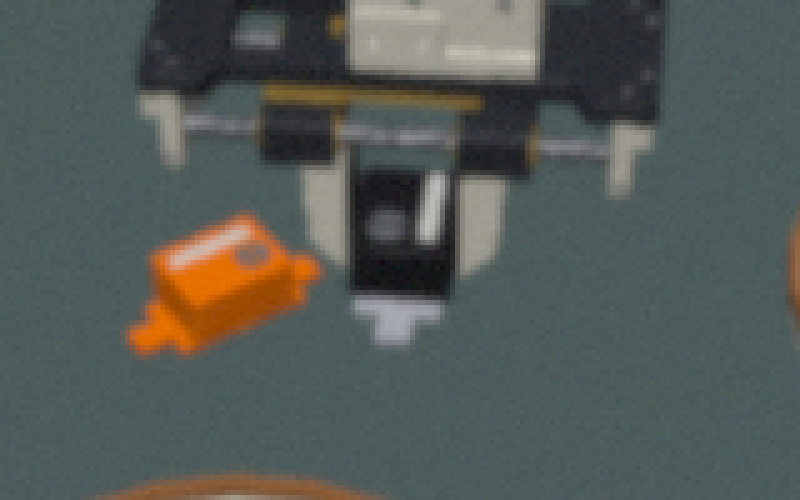

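The side crop shows the movement held squarely, with its ear tip at about (392,340) and the orange one untouched. Next I check where the slots lie across the posts.

Run:
```python
from h import *
for n in('t0','t1','s0','s1'):
    c=np.load(f'pics/{n}.npz');P=cloud(c).reshape(-1,3)-[.513,.1252,0]
    t=np.radians(14.5);x=(P[:,0]*np.cos(t)+P[:,1]*np.sin(t))*1e3;y=(-P[:,0]*np.sin(t)+P[:,1]*np.cos(t))*1e3;z=P[:,2]*1e3
    for s in(1,-1):
        m=(y*s>36)&(y*s<50)&(abs(x)<30)
        h=[(int(np.median(z[m&(abs(x-b)<1.6)])) if (m&(abs(x-b)<1.6)).any() else -1) for b in range(-27,28,3)]
        top=m&(z>49);print(n,s,h,'span',np.percentile(x[top],[1,99]).round(1),'low',x[m&(z>28)&(z<46)&(abs(x)<13)].mean().round(1))
```

```text
t0 1 [19, 33, 52, 52, 53, 53, 51, 37, 34, 35, 36, 45, 52, 52, 52, 51, 50, -1, 20] span [-23.2  20. ] low 0.9
t0 -1 [20, 29, 49, 53, 51, 51, 51, 43, 35, 35, 36, 45, 51, 52, 52, 52, 52, -1, -1] span [-22.7  20.9] low 1.2
t1 1 [20, 30, 52, 53, 53, 53, 51, 37, 35, 35, 37, 43, 50, 52, 52, 53, 52, -1, 21] span [-22.7  20.2] low 0.9
t1 -1 [19, 24, 45, 51, 52, 51, 52, 43, 35, 35, 35, 46, 51, 53, 52, 53, 51, -1, 23] span [-22.6  21.2] low 0.8
s0 1 [18, 19, 36, 51, 51, 51, 50, 48, 46, 49, 44, 48, 50, 50, 51, 50, 50, 20, 19] span [-21.6  22.2] low 1.5
s0 -1 [19, 18, 35, 50, 50, 51, 51, 41, 34, 34, 33, 38, 45, 52, 49, 51, 49, 35, 18] span [-20.7  22.4] low 1.2
s1 1 [19, 18, 38, 51, 51, 51, 50, 46, 51, -1, 50, 44, 49, 50, 51, 51, 51, 18, 19] span [-21.5  22.4] low 2.5
s1 -1 [18, 19, 36, 50, 50, 50, 51, 41, 35, 35, 34, 34, 45, 50, 51, 50, 50, -1, 18] span [-21.   22.3] low 1.5
```

Emit:
move_arm:
  motion:
    - [0.45,0.11,0,0,0,0]
    - [0.88,0.23,0,0,0,0]
    - [0.88,0.23,0,0,0,0]
    - [0.88,0.23,0,0,0,0]

```text
time: 5.32
tool_pos: [0.5136, 0.0346, 0.1065]
tool_rot: [-3.141, 0.0, 1.824]
contact_force: [1.0, -0.9, -2.4]
opening: 0.0394
grip_force: 25.0
```

Emit:
move_arm:
  motion:
    - [0.45,0.11,0,0,0,0]
    - [0.88,0.223,0,0,0,0]
    - [0.885,0.223,0,0,0,0]
    - [0.885,0.223,0.15,0,0,0]
    - [0.885,0.223,0.3,0,0,0]
    - [0.885,0.223,0.3,0,0,0]
    - [0.885,0.223,0.3,0,0,0]

```text
time: 6.2
tool_pos: [0.5129, 0.126, 0.0765]
tool_rot: [-3.141, 0.0, 1.824]
contact_force: [0.5, -1.0, -1.0]
opening: 0.0398
grip_force: 25.0
```

Run:
```python
from h import *
print(robot.observe()['tool_pos'])
a=shot('top','t2');b=shot('side','s2')
S=b['image'][:,:,::-1];I=a['image'][:,:,::-1]
cv2.imwrite('pics/c3.png',np.hstack([cv2.resize(I[150:250,210:310],(400,400),interpolation=3),cv2.resize(S[200:300,245:345],(400,400),interpolation=3)]))
```

```text
[0.51293917 0.12603121 0.07649682]
```

View pics/c3.png

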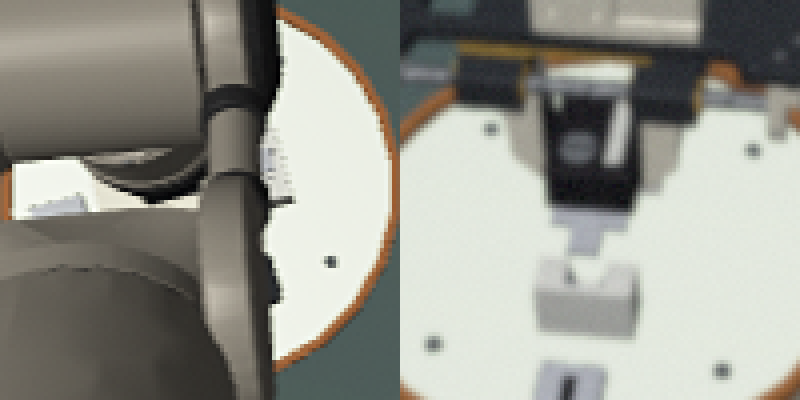

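The side crop shows the ear (about 585 px) above the slot (about 587 px), so they line up. I descend in small steps and watch the force.

Emit:
move_arm:
  motion:
    - [0,0,0.05,0,0,0]
    - [0,0,0.1,0,0,0]
    - [0,0,0.15,0,0,0]
    - [0,0,0.18,0,0,0]
    - [0,0,0.21,0,0,0]
    - [0,0,0.21,0,0,0]

```text
time: 7.05
tool_pos: [0.5131, 0.1266, 0.0556]
tool_rot: [3.141, 0.0, 1.825]
contact_force: [0.4, 0.1, -1.8]
opening: 0.0396
grip_force: 25.0
```

Emit:
move_arm:
  motion:
    - [0,0,0.01,0,0,0]
    - [0,0,0.02,0,0,0]
    - [0,0,0.03,0,0,0]
    - [0,0,0.04,0,0,0]
    - [0,0,0.04,0,0,0]

```text
time: 7.68
tool_pos: [0.5133, 0.1267, 0.0519]
tool_rot: [3.141, 0.0, 1.825]
contact_force: [2.2, 0.9, 0.6]
opening: 0.0398
grip_force: 25.0
```

Emit:
move_arm:
  motion:
    - [0,0,0.008,0,0,0]
    - [0,0,0.016,0,0,0]
    - [0,0,0.024,0,0,0]
    - [0,0,0.03,0,0,0]
    - [0,0,0.03,0,0,0]

```text
time: 8.3
tool_pos: [0.513, 0.1266, 0.0489]
tool_rot: [3.141, 0.0, 1.825]
contact_force: [2.3, 1.2, 4.4]
opening: 0.0397
grip_force: 25.0
```

Emit:
move_arm:
  motion:
    - [0,0.003,0.008,0,0,0]
    - [0,0.005,0.016,0,0,0]
    - [0,0.005,0.024,0,0,0]
    - [0,0.005,0.03,0,0,0]
    - [0,0.005,0.03,0,0,0]

```text
time: 8.93
tool_pos: [0.5131, 0.1267, 0.0454]
tool_rot: [-3.141, -0.0, 1.825]
contact_force: [2.5, 0.7, 2.5]
opening: 0.0396
grip_force: 25.0
```

Emit:
move_arm:
  motion:
    - [0,0,0.006,0,0,0]
    - [0,0,0.012,0,0,0]
    - [0,0,0.018,0,0,0]
    - [0,0,0.024,0,0,0]
    - [0,0,0.024,0,0,0]

```text
time: 9.55
tool_pos: [0.513, 0.1267, 0.0427]
tool_rot: [-3.141, -0.0, 1.825]
contact_force: [3.6, 0.7, -3.7]
opening: 0.0399
grip_force: 25.0
```

Emit:
move_arm:
  motion:
    - [0,0,0.004,0,0,0]
    - [0,0,0.008,0,0,0]
    - [0,0,0.012,0,0,0]
    - [0,0,0.012,0,0,0]

```text
time: 10.05
tool_pos: [0.5132, 0.1267, 0.042]
tool_rot: [-3.141, 0.0, 1.825]
contact_force: [1.9, 0.5, -4.1]
opening: 0.0398
grip_force: 25.0
```

Emit:
move_arm:
  motion:
    - [0,0,0.003,0,0,0]
    - [0,0,0.006,0,0,0]
    - [0,0,0.009,0,0,0]
    - [0,0,0.009,0,0,0]

```text
time: 10.55
tool_pos: [0.5129, 0.1267, 0.0411]
tool_rot: [-3.141, 0.0, 1.825]
contact_force: [0.8, -0.1, -2.1]
opening: 0.0399
grip_force: 25.0
```

Emit:
move_arm:
  motion:
    - [0,0,0.003,0,0,0]
    - [0,0,0.006,0,0,0]
    - [0,0,0.009,0,0,0]
    - [0,0,0.009,0,0,0]

```text
time: 11.05
tool_pos: [0.513, 0.1267, 0.041]
tool_rot: [-3.141, 0.0, 1.825]
contact_force: [-2.7, -0.6, 6.9]
opening: 0.0397
grip_force: 25.0
```

Emit:
move_arm:
  motion:
    - [0,0,0.003,0,0,0]
    - [0,0,0.006,0,0,0]
    - [0,0,0.006,0,0,0]

```text
time: 11.42
tool_pos: [0.513, 0.1267, 0.0409]
tool_rot: [-3.141, 0.0, 1.825]
contact_force: [-5.0, -0.5, 13.0]
opening: 0.0398
grip_force: 25.0
```

Seated on a hard stop at 13 N. I back off the preload, open the fingers part way and rise.

Emit:
move_arm:
  motion:
    - [0,0,-0.005,0,0,0]
    - [0,0,-0.01,0,0,0]
    - [0,0,-0.01,0,0,0]

```text
time: 11.8
tool_pos: [0.513, 0.1267, 0.041]
tool_rot: [-3.141, 0.0, 1.825]
contact_force: [-2.5, -0.9, 6.5]
opening: 0.0395
grip_force: 25.0
```

Emit:
move_arm:
  motion:
    - [0,0,0,0,0,0]
    - [0,0,0,0,0,0]
    - [0,0,0,0,0,0]
    - [0,0,0,0,0,0]
    - [0,0,0,0,0,0]
  fingers: 0.3

```text
time: 12.42
tool_pos: [0.5133, 0.1268, 0.0406]
tool_rot: [-3.142, 0.0, 1.825]
contact_force: [-1.0, -0.3, -0.7]
opening: 0.0596
grip_force: 0.0
```

Emit:
move_arm:
  motion:
    - [0,0,-0.2,0,0,0]
    - [0,0,-0.5,0,0,0]
    - [0,0,-1,0,0,0]
    - [0,0,-1,0,0,0]
    - [0,0,-1,0,0,0]

```text
time: 13.05
tool_pos: [0.5129, 0.1267, 0.1402]
tool_rot: [-3.141, 0.0, 1.825]
contact_force: [-0.6, 0.5, 0.1]
opening: 0.0599
grip_force: 0.0
```

Emit:
move_arm:
  motion:
    - [-0.3,-0.1,-0.5,0,0,0]
    - [-0.7,-0.2,-0.5,0,0,0]
    - [-1,-0.3,-0.5,0,0,0]
    - [-1,-0.3,-0.5,0,0,0]

```text
time: 13.55
tool_pos: [0.5086, 0.0208, 0.1892]
tool_rot: [-3.139, -0.001, 1.822]
contact_force: [-0.7, 0.4, 0.0]
opening: 0.0596
grip_force: 0.0
```

Emit:
move_arm:
  motion:
    - [-0.5,-0.2,0,0,0,0]
    - [-1,-0.4,0,0,0,0]
    - [-1,-0.4,0,0,0,0]
    - [-1,-0.4,0,0,0,0]

```text
time: 14.05
tool_pos: [0.4956, -0.0834, 0.1898]
tool_rot: [-3.14, -0.002, 1.825]
contact_force: [-0.1, 0.4, 0.9]
opening: 0.0597
grip_force: 0.0
```

Run:
```python
from h import *
a=shot('top','t3');b=shot('side','s3')
S=b['image'][:,:,::-1];I=a['image'][:,:,::-1]
cv2.imwrite('pics/c4.png',np.hstack([cv2.resize(I[150:250,210:310],(400,400),interpolation=3),cv2.resize(S[200:300,245:345],(400,400),interpolation=3)]))
for c in(a,b):
    P=cloud(c).reshape(-1,3)-[.513,.1252,0]
    t=np.radians(14.5);x=(P[:,0]*np.cos(t)+P[:,1]*np.sin(t))*1e3;y=(-P[:,0]*np.sin(t)+P[:,1]*np.cos(t))*1e3;z=P[:,2]*1e3
    m=(abs(x)<15)&(abs(y)<22)&(z>55)
    A=np.c_[x[m],y[m],np.ones(m.sum())];print('box top z, tilts(deg)',np.median(z[m]),np.degrees(np.linalg.lstsq(A,z[m],rcond=None)[0][:2]))
    for s in(1,-1):
        e=(abs(x)<4)&(y*s>36)&(y*s<45);print('ear',s,np.median(z[e]))
```

```text
box top z, tilts(deg) 65.08654849045814 [ 0.39300162 -0.12305842]
ear 1 38.859232458717365
ear -1 38.30587536273234
box top z, tilts(deg) 63.64918062224933 [0.48797185 0.99619279]
ear 1 37.43424751301433
ear -1 nan
  return _methods._mean(a, axis=axis, dtype=dtype,
  ret = ret.dtype.type(ret / rcount)
```

View pics/c4.png

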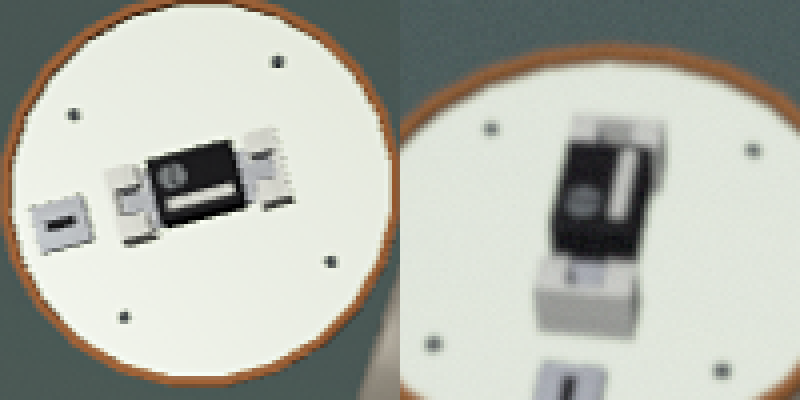

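The picture shows both ears down in their slots (crop pixels about (135,195) and (258,170)). Ear tops read about 38 mm and the box top about 64 mm, so it is flat and home.

```bash
python3 -c "
from cell import robot
print(robot.hand_in())"
```

```text
the job is handed in; nothing more can be done
None
```

The clock movement is in the far clock's bracket with both ears fully seated and flat, the highest force reading 13 N; I let go, backed the arm off and handed the job in at about 14 s.

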